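# Point out the pistachio tub in the ice-cream freezer

## Task

A customer asks which ice cream is the pistachio: it is the tub with the green lid. Gently push open, all the way, only the sliding glass lid of the chest freezer that is above that tub, point down at the tub with the fingertips about 3 cm above the middle of its lid and stay there for three seconds, then push the glass lid fully shut again. Touch none of the tubs and leave the other glass lid shut.

Things in the scene. Friction and masses are not known exactly. Their poses are not given: they have to be found in the camera images.
- freezer: White chest freezer, 720 mm along y, 480 along x, fixed on the floor beyond the counter, with two sliding glass lids. Origin: its middle in plan, level with the counter top; x points away from the robot, y to its left, z up. Grey rim's top: z = 95 mm. Two tubs stand under each lid, 165 to 205 mm from the middle in y. A wire basket lines each half, up to z = 52 mm.
- lids_middle (a point): Middle of the freezer top where the two lids meet, level with the rim's top. In freezer axes the left lid covers y = -10 to 300 mm when shut, the right one y = -300 to 10. Left lid: z = 91 to 99 mm; right lid: z = 80 to 88 mm, sliding underneath the left. The opening within the rim is 600 mm (y) by 340 mm (x).
- lid_left (a joint): Sliding of the left glass lid, in m: 0 fully shut, 0.25 fully open (end stop). It grows as the lid slides along the freezer's -y, to the robot's right, over the right lid. About 2 N moves it, it stays where it is left, and it can be pushed either way at its grip.
- lid_right (a joint): Sliding of the right glass lid, in m: 0 fully shut, 0.25 fully open (end stop). It grows as the lid slides along the freezer's +y, to the robot's left, under the left lid. About 2 N moves it, it stays where it is left, and it can be pushed either way at its grip.
- grip_left (a point): Middle of the top edge of the upright black push grip on the left glass lid: a bar 220 mm long along the freezer's x, 12 mm thick along its y, on the lid's outer end (away from the freezer's middle), moving with the lid. Its top is at freezer z = 130 mm; below that it has 30 mm of free upright face on both sides.
- grip_right (a point): Middle of the top edge of the upright black push grip on the right glass lid: a bar 220 mm long along the freezer's x, 12 mm thick along its y, on the lid's outer end (away from the freezer's middle), moving with the lid. Its top is at freezer z = 130 mm; below that it has 30 mm of free upright face on both sides.
- tub_green: Ice-cream tub, white paper with bands and a flat lid in green, 80 mm tall, 69 mm across the lid, 150 g, standing loose and upright in the freezer. Origin: centre of its underside, z up. This is the pistachio, to be pointed at.
- tub_green_top (a point): Middle of the top of the green tub's lid.
- tub_red: Ice-cream tub, white paper with bands and a flat lid in red, 80 mm tall, 69 mm across the lid, 150 g, standing loose and upright in the freezer. Origin: centre of its underside, z up.
- tub_yellow: Ice-cream tub, white paper with bands and a flat lid in yellow, 80 mm tall, 69 mm across the lid, 150 g, standing loose and upright in the freezer. Origin: centre of its underside, z up.
- tub_blue: Ice-cream tub, white paper with bands and a flat lid in blue, 80 mm tall, 69 mm across the lid, 150 g, standing loose and upright in the freezer. Origin: centre of its underside, z up.

How it is judged:
By the outcome, as a careful person would: the job done as asked, in the order asked, and still so for the second after the job is handed in, with the robot touching nothing.
It also fails if it takes over 72 s, if anything falls off the work surface, if the arm or the gripper's body presses on something with over 40 N, if the wrist force passes 120 N, or if a joint passes its speed limit or range.

## Robot

A 6-joint arm with a two-finger parallel gripper is mounted at the origin on the work surface. World frame = base frame: x ahead of the robot, y to its left, z up, the work surface at z = 0. Lengths are in m, angles in rad, forces in N, time in s.
With the tool pointing down it reaches from about 0.3 to 0.775 m from the base axis. Payload 14.6 kg.
Tool frame: the origin (TCP) lies between the finger pads, 19 mm behind the fingertips; this is the grasp point; z points along the fingers, y is the line along which they close (so a half turn about z gives the same grasp; the last joint's range is limited). The gripper opens to 94 mm and grips with 3 to 60 N. Pads are 16 mm wide; open, the fingers measure 119 mm over their backs; the gripper's body (75 mm by 177 mm) begins 78 mm behind the grasp point.
Start: joints at [-1.398, 0.3, 1.521, -0, 1.321, -0.067], TCP at [0.131, -0.534, 0.224] pointing down, gripper open.
Joint ranges: [-3.03, 3.03], [-0.79, 2.21], [0.23, 2.52], [-1.04, 4.18], [0, 3.07], [-2.55, 2.55]. Speed limits (rad/s): [2.22, 2.22, 2.57, 3.14, 3.14, 3.14].

## Interface

Orientations are given as [roll, pitch, yaw] about the fixed x, y, z axes, in that order (R = Rz(yaw) Ry(pitch) Rx(roll)).
In Python, from station import ctrl gives the robot as it stands.
- The arm moves only by the shell command python3 -m pendant 'ROWS' [OPENING] [FORCE]. ROWS is JSON, a list of rows, each a list of 2 entries, a list of its own where there are three numbers: the shift along the world's x, y, z in cm, then the turn about the world's z in rad. A call has 1 to 20 rows; each row shifts and turns the commanded pose from where the row before left it; what a row does not reach is not made up. A row lasts 1/12 s, in which the tool goes at most 41.7 mm and 7.16 degrees, less where a joint would pass 70% of its speed; a pose out of reach is approached as far as the arm can. A call is refused whole if a number of a shift passes 4.17 or a number of a turn 0.125, either way. A call with a gripper value outside its range is refused whole. OPENING is the opening, from 0 (shut) to 1 (fully open), set as the call begins (- or left out, the last holds). The fingers move at their own pace and stop on an object; FORCE is the grip in N (left out, the last holds). Time passes only in rows, so rows that do not move let the fingers close. It gives the time, the measured TCP pose, the force, the opening and the grip force at its end, in the units of the state.
- ctrl.get_obs(): the state, without advancing time (a new reading comes with each control period).
- ctrl.camera(name): name is "side" or "top"; returns a dict with "color" (400x640x3 uint8, red, green, blue), "intrinsics" (3x3 intrinsics, pixels), "k1" (the pictures are not rectified: a ray, as slopes to the right and down, at radius r is drawn at 1 + k1 r^2 times it, then the intrinsics apply), "camera_from_world" (4x4, takes a point from world to camera coordinates). Camera axes: x right, y down, z forward; pixel columns grow to the right and rows downward; lengths in m; the calibration is good to about 2 mm. A picture is of the moment at which its call begins. There is no depth.
- ctrl.hand_in(): hands the job in; it is judged then, once.
The state is a dict: "time_s": time; "qpos": joint angles; "joint_vel": joint speeds; "tau": joint torques, N m; "ee_pos": TCP position; "eef_rot": TCP orientation; "force": force on the tool from outside, world axes, zero at the start; "moment": the same for the moment, N m; "grip_width": finger opening in m; "grip_force": force on a finger pad.
Only numpy, scipy, OpenCV 4.12 (cv2) and the standard library are available. Lean on these libraries where they do the work, as an engineer would, in place of code of your own. Each camera call takes 0.05 s, during which the arm holds its last target. There are 200 camera calls.

## Working session

There is one attempt and no reset: what is moved stays moved. The work goes in short steps, Python scripts to look and compute and a shell command to move; the robot and the scene stay as the last step left them, time stands still between calls to the robot, and variables do not carry over. Pictures are saved under pics/ and viewed, at most 10 in all, crops included, and the job is handed in when it is done.

```bash
mkdir -p pics; cat > h.py <<'E'
import numpy as np, cv2
from station import ctrl
def pix(c,P):
    M=np.array(c["camera_from_world"]);K=np.array(c["intrinsics"])
    p=(M@np.r_[P,1])[:3];s=p[:2]/p[2];s=s*(1+c["k1"]*(s@s));return (K@np.r_[s,1])[:2]
def at_z(c,uv,z):
    M=np.array(c["camera_from_world"]);K=np.array(c["intrinsics"])
    d=(np.linalg.inv(K)@np.r_[uv,1])[:2];s=d.copy()
    for _ in range(20): s=d/(1+c["k1"]*(s@s))
    R=M[:3,:3];o=-R.T@M[:3,3];r=R.T@np.r_[s,1]
    return o+r*(z-o[2])/r[2]
E
python3 - <<'E'
from h import *
for n in("top","side"):
    c=ctrl.camera(n);cv2.imwrite(f"pics/{n}0.png",c["color"][:,:,::-1])
    M=np.array(c["camera_from_world"]);print(n,-M[:3,:3].T@M[:3,3])
print(ctrl.get_obs())
E
```

```text
top [0.41598241 0.02296278 1.01251831]
side [ 1.21088184 -0.04492703  0.77694513]
{'time_s': 0.1, 'qpos': array([-1.39756020e+00,  3.00405885e-01,  1.52147576e+00,  2.82445254e-06,
        1.32067496e+00, -6.66105473e-02]), 'joint_vel': array([-1.58996249e-03, -5.87855795e-04, -1.22087602e-03,  3.08129363e-03,
        2.69071632e-05,  5.66200057e-04]), 'tau': array([-1.58883204e-04, -5.32648695e+01, -3.53288162e+01,  7.08965259e-02,
        2.35083851e-02, -3.63315735e-05]), 'ee_pos': array([ 0.13061339, -0.53406737,  0.22376664]), 'eef_rot': array([-3.14063102e+00, -6.68918659e-05,  2.39845938e-01]), 'force': array([ 0.06498566, -1.40360949,  0.12520973]), 'moment': array([ 0.04497187, -0.04649061, -0.00791079]), 'grip_force': 0.0, 'grip_width': 0.09411948605681876}
```

View pics/top0.png

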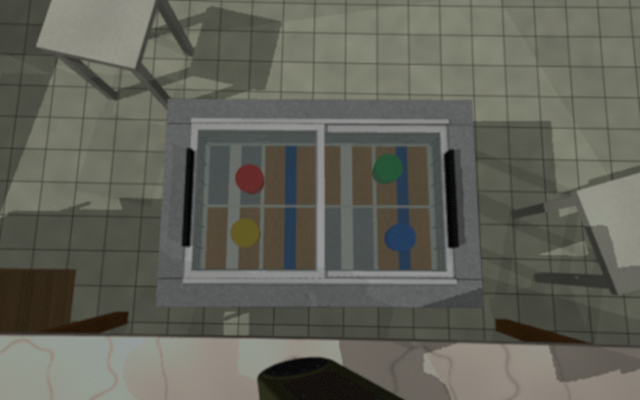

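View pics/side0.png

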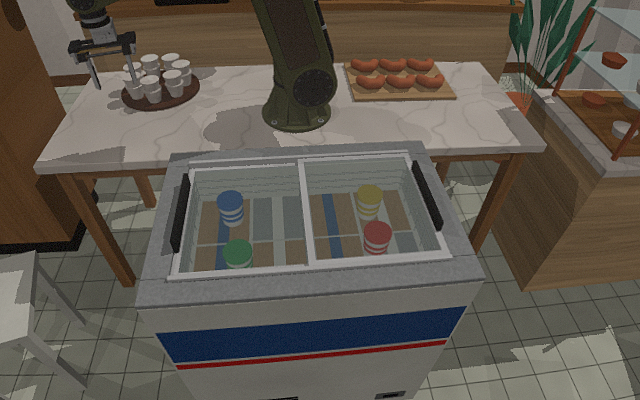

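The green tub is at top (388,168) and side (238,250), on the robot's right, under the right lid. The grips are at top (188,198) and (452,198).

```bash
python3 - <<'E'
from h import *
t=cv2.imread("pics/top0.png");s=cv2.imread("pics/side0.png")
a=cv2.resize(t[130:270,350:490],(400,400)[:2] and (560,560),interpolation=cv2.INTER_CUBIC)
b=cv2.resize(s[230:290,210:270],(240,240),interpolation=cv2.INTER_CUBIC)
o=np.zeros((560,800,3),np.uint8);o[:,:560]=a;o[:240,560:]=b;cv2.imwrite("pics/crop.png",o)
from scipy.optimize import least_squares
T=ctrl.camera("top");S=ctrl.camera("side")
for uv in[(168,100),(471,100),(482,305),(157,305)]:print("rim",at_z(T,uv,.095).round(3))
print("meet",at_z(T,(321,120),.095).round(3),at_z(T,(321,277),.095).round(3))
for uv in[(185,150),(184,245),(453,150),(457,247)]:print("grip",at_z(T,uv,.13).round(3))
for n,c in(("top",T),("side",S)):
  print(n,[pix(c,p).round(1) for p in[(.5,0,.13)]])
for tt,ss in[((388,168),(238,246)),((249,178),(377,229)),((245,233),(369,191)),((400,237),(230,198))]:
  r=least_squares(lambda P:np.r_[pix(T,P)-tt,pix(S,P)-ss],[.55,0,0]);print(r.x.round(3),r.fun.round(1))
E
```

```text
rim [0.786 0.357 0.095]
rim [ 0.802 -0.357  0.095]
rim [ 0.331 -0.363  0.095]
rim [0.316 0.347 0.095]
meet [ 0.746 -0.004  0.095] [ 0.383 -0.009  0.095]
grip [0.656 0.299 0.13 ]
grip [0.446 0.287 0.13 ]
grip [ 0.67  -0.299  0.13 ]
grip [ 0.454 -0.3    0.13 ]
top [array([318.1, 222.8])]
side [array([305.8, 178.8])]
[ 0.642 -0.167  0.061] [-0.2 -0.  -0.2 -0. ]
[0.611 0.165 0.056] [ 0.2  0.   0.2 -0. ]
[0.479 0.169 0.057] [ 0.  0.  0. -0.]
[ 0.478 -0.195  0.055] [0.2 0.  0.3 0. ]
```

View pics/crop.png

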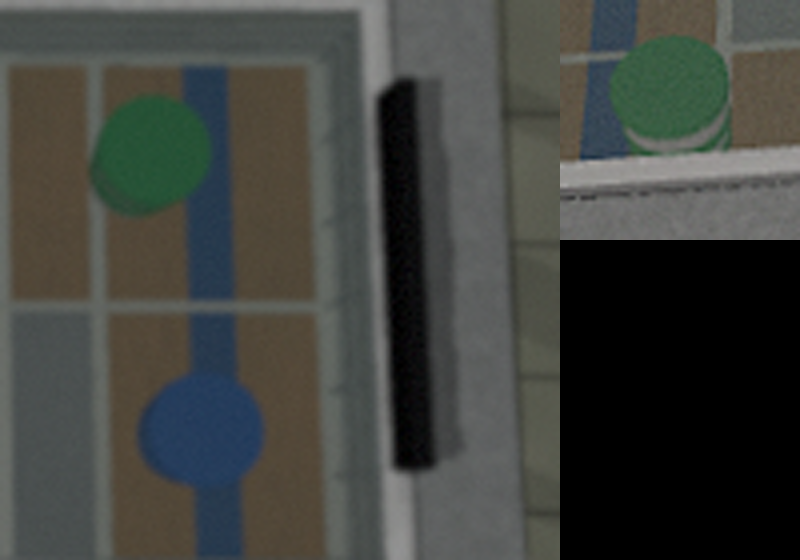

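```bash
python3 - <<'E'
from h import *
from scipy.optimize import least_squares
T=ctrl.camera("top");S=ctrl.camera("side")
print("grip",at_z(T,(453.7,198),.13).round(3))
r=least_squares(lambda P:np.r_[pix(T,P)-(388.3,167.8),pix(S,P)-(237.2,250.3)],[.6,-.1,.05]);print(r.x.round(4),r.fun.round(1))
E
python3 -m pendant '[[[2,0,4],0],[[4,0,0],-0.1],[[4,0,0],-0.1],[[4,1.5,0],-0.02],[[4,1.5,0],0],[[4,1.5,0],0],[[4,1.5,0],0],[[4,1.5,0],0],[[4,1.5,0],0],[[4,1.5,0],0],[[4,1.5,0],0],[[1.5,2,0],0],[[0,2,0],0],[[0,0,0],0],[[0,0,0],0]]' 0 5
```

```text
grip [ 0.561 -0.297  0.13 ]
[ 0.645  -0.1697  0.0496] [-0.1 -0.  -0.1 -0. ]
time_s: 1.55
ee_pos: [0.5566, -0.3766, 0.2616]
eef_rot: [3.142, 0.0, 0.021]
force: [0.3, -0.3, 0.1]
grip_width: 0.0008
grip_force: 0.0
```

```bash
python3 -m pendant '[[[0,1,-3],0],[[0,1,-3],0],[[0,0,-3],0],[[0,0,-2.5],0],[[0,0,-1.5],0],[[0,0,-0.2],0],[[0,0,0],0],[[0,0.8,0],0],[[0,0.8,0],0],[[0,0.5,0],0],[[0,0.3,0],0],[[0,0.2,0],0],[[0,0.2,0],0],[[0,0.2,0],0],[[0,0.2,0],0],[[0,0,0],0]]'
python3 -m pendant '[[[0,0.2,0],0],[[0,0.2,0],0],[[0,0.2,0],0],[[0,0.2,0],0],[[0,0.2,0],0],[[0,0.2,0],0],[[0,0.2,0],0],[[0,0.2,0],0],[[0,0,0],0]]'
```

```text
time_s: 2.88
ee_pos: [0.5564, -0.325, 0.1295]
eef_rot: [-3.141, 0.0, 0.02]
force: [-0.4, 0.1, -0.9]
grip_width: 0.0004
grip_force: 0.0
time_s: 3.63
ee_pos: [0.5564, -0.3089, 0.1295]
eef_rot: [-3.141, 0.0, 0.02]
force: [-0.0, -0.6, 0.1]
grip_width: 0.0006
grip_force: 0.0
```

```bash
python3 -m pendant '[[[0,0.3,0],0],[[0,0.4,0],0],[[0,0.5,0],0],[[0,0.5,0],0],[[0,0.5,0],0],[[-0.1,0.5,0],0],[[0,0.5,0],0],[[0,0.5,0],0],[[0,0.5,0],0],[[0,0.5,0],0],[[-0.1,0.5,0],0],[[0,0.5,0],0],[[0,0.5,0],0],[[0,0.5,0],0],[[0,0.5,0],0],[[0,0.5,0],0],[[-0.1,0.5,0],0],[[0,0.5,0],0],[[0,0.5,0],0],[[0,0.5,0],0]]'
python3 -c "
from h import *
c=ctrl.camera('top');cv2.imwrite('pics/t1.png',c['color'][60:320,120:520,::-1])"
```

```text
time_s: 5.3
ee_pos: [0.5532, -0.2117, 0.1295]
eef_rot: [-3.142, 0.0, 0.02]
force: [-0.8, -2.6, 0.1]
grip_width: 0.0006
grip_force: 1.1
```

View pics/t1.png

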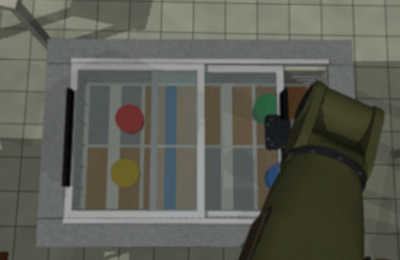

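The right lid is sliding open: its grip is at crop (284,105), with the gripper behind it, and the left lid is still shut.

```bash
python3 -m pendant '[[[0,0.5,0],0],[[0,0.5,0],0],[[0,0.5,0],0],[[0,0.5,0],0],[[0,0.5,0],0],[[-0.1,0.5,0],0],[[0,0.5,0],0],[[0,0.5,0],0],[[0,0.5,0],0],[[0,0.5,0],0],[[-0.1,0.5,0],0],[[0,0.5,0],0],[[0,0.5,0],0],[[0,0.5,0],0],[[0,0.5,0],0],[[0,0.5,0],0],[[0,0.5,0],0],[[0,0.5,0],0],[[0,0.5,0],0],[[0,0.5,0],0]]'
python3 -m pendant '[[[0,0.4,0],0],[[0,0.4,0],0],[[0,0.4,0],0],[[0,0.3,0],0],[[0,0.3,0],0],[[0,0.3,0],0],[[0,0.2,0],0],[[0,0.2,0],0],[[0,0.2,0],0],[[0,0.2,0],0],[[0,0,0],0]]'
```

```text
time_s: 7.02
ee_pos: [0.5513, -0.1117, 0.1294]
eef_rot: [-3.142, 0.0, 0.02]
force: [-1.8, -2.8, 0.9]
grip_width: 0.0006
grip_force: 1.1
time_s: 7.93
ee_pos: [0.5515, -0.0828, 0.1296]
eef_rot: [-3.141, -0.0, 0.02]
force: [0.3, -0.2, 0.1]
grip_width: 0.0005
grip_force: 0.0
```

```bash
python3 -m pendant '[[[0,0.2,0],0],[[0,0.2,0],0],[[0,0.2,0],0],[[0,0.2,0],0],[[0,0.2,0],0],[[0,0.1,0],0],[[0,0.1,0],0],[[0,0.1,0],0],[[0,0.1,0],0],[[0,0,0],0]]'
```

```text
time_s: 8.77
ee_pos: [0.5514, -0.069, 0.1295]
eef_rot: [-3.141, -0.0, 0.02]
force: [0.3, -0.4, -0.6]
grip_width: 0.0005
grip_force: 0.2
```

```bash
python3 -m pendant '[[[0,0.1,0],0],[[0,0.1,0],0],[[0,0.1,0],0],[[0,0.1,0],0]]'; python3 -m pendant '[[[0,0.1,0],0],[[0,0.1,0],0],[[0,0.1,0],0]]'
```

```text
time_s: 9.1
ee_pos: [0.5514, -0.0651, 0.1295]
eef_rot: [3.142, 0.0, 0.02]
force: [-1.4, -1.6, 2.1]
grip_width: 0.0004
grip_force: 1.0
time_s: 9.35
ee_pos: [0.5514, -0.0648, 0.1296]
eef_rot: [3.137, -0.0, 0.019]
force: [-2.0, -27.7, -1.1]
grip_width: 0.0002
grip_force: 14.2
```

```bash
python3 -m pendant '[[[0,-0.5,0],0],[[0,-1,0],0],[[1,-2,0],0],[[2,-2,0],0],[[2,-2,0],0],[[2,-2,0],0],[[1.5,-1,0],0],[[0.9,-0.3,0],0],[[0,0,0],0],[[0,0,-1],0],[[0,0,-1],0],[[0,0,-0.6],0],[[0,0,-0.4],0],[[0,0,0],0]]'
python3 -c "
from h import *
o=[ctrl.camera(n)['color'][a:a+160,b:b+200,::-1] for n,a,b in(('top',110,300),('side',140,160))]
cv2.imwrite('pics/p1.png',cv2.resize(np.hstack(o),(800,320)))
c=ctrl.camera('top')
for y in (-.06,-.055,-.05,-.045): print(y,pix(c,(.56,y,.13)).round(1))"
```

```text
time_s: 10.52
ee_pos: [0.6447, -0.1698, 0.0982]
eef_rot: [-3.141, 0.002, 0.02]
force: [0.1, -0.1, -0.0]
grip_width: 0.0008
grip_force: 0.0
-0.06 [345.8 196.2]
-0.055 [343.5 196.1]
-0.05 [341.3 196.1]
-0.045 [339. 196.]
```

View pics/p1.png

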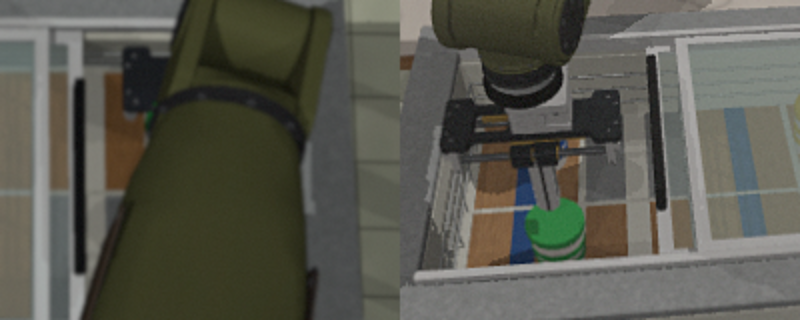

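The right lid is fully open, with its grip at top x≈340, i.e. y≈-0.047. The fingertips are over the green tub's middle, so I hold for 3 s or more.

```bash
python3 -m pendant '[[[0,0,0],0],[[0,0,0],0],[[0,0,0],0],[[0,0,0],0],[[0,0,0],0],[[0,0,0],0],[[0,0,0],0],[[0,0,0],0],[[0,0,0],0],[[0,0,0],0],[[0,0,0],0],[[0,0,0],0],[[0,0,0],0],[[0,0,0],0],[[0,0,0],0],[[0,0,0],0],[[0,0,0],0],[[0,0,0],0],[[0,0,0],0],[[0,0,0],0]]' >/dev/null
python3 -m pendant '[[[0,0,0],0],[[0,0,0],0],[[0,0,0],0],[[0,0,0],0],[[0,0,0],0],[[0,0,0],0],[[0,0,0],0],[[0,0,0],0],[[0,0,0],0],[[0,0,0],0],[[0,0,0],0],[[0,0,0],0],[[0,0,0],0],[[0,0,0],0],[[0,0,0],0],[[0,0,0],0],[[0,0,0],0],[[0,0,0],0],[[0,0,0],0],[[0,0,0],0]]' >/dev/null
python3 -m pendant '[[[0,0,0],0],[[0,0,0],0],[[0,0,0],0],[[0,0,0],0],[[0,0,0],0],[[0,0,0],0]]'
python3 -m pendant '[[[0,0,2],0],[[0,0,3],0],[[0,0,3],0],[[-1,2,1],0],[[-2,3,0],0],[[-2,3,0],0],[[-2,3,0],0],[[-2,3,0],0],[[0,2,0],0],[[0,0,0],0],[[0,0,-2],0],[[0,0,-2],0],[[0,0,-1.4],0],[[0,0,-0.5],0],[[0,0,0],0]]'
```

```text
time_s: 14.5
ee_pos: [0.6454, -0.1702, 0.0995]
eef_rot: [3.142, -0.0, 0.02]
force: [-0.7, 0.2, -0.7]
grip_width: 0.0008
grip_force: 0.0
time_s: 15.75
ee_pos: [0.5551, -0.0107, 0.1295]
eef_rot: [-3.141, 0.002, 0.019]
force: [-0.5, -0.0, 0.1]
grip_width: 0.0007
grip_force: 0.0
```

```bash
python3 -m pendant '[[[0,-0.4,0],0],[[0,-0.4,0],0],[[0,-0.2,0],0],[[0,-0.2,0],0],[[0,-0.2,0],0],[[0,-0.2,0],0],[[0,-0.2,0],0],[[0,-0.2,0],0],[[0,-0.3,0],0],[[0,-0.4,0],0],[[0,-0.5,0],0],[[0,-0.5,0],0],[[0,-0.5,0],0],[[0,-0.5,0],0],[[0.1,-0.5,0],0],[[0,-0.5,0],0],[[0,-0.5,0],0],[[0,-0.5,0],0],[[0,-0.5,0],0],[[0,-0.5,0],0]]'
python3 -m pendant '[[[0,-0.5,0],0],[[0,-0.5,0],0],[[0.1,-0.5,0],0],[[0,-0.5,0],0],[[0,-0.5,0],0],[[0,-0.5,0],0],[[0,-0.5,0],0],[[0,-0.5,0],0],[[0.1,-0.5,0],0],[[0,-0.5,0],0],[[0,-0.5,0],0],[[0,-0.5,0],0],[[0,-0.5,0],0],[[0,-0.5,0],0],[[0,-0.5,0],0],[[0,-0.5,0],0],[[0,-0.5,0],0],[[0,-0.5,0],0],[[0,-0.5,0],0],[[0,-0.5,0],0]]'
```

```text
time_s: 17.42
ee_pos: [0.5564, -0.0877, 0.1304]
eef_rot: [-3.142, -0.0, 0.02]
force: [1.1, 2.2, -1.7]
grip_width: 0.0004
grip_force: 1.1
time_s: 19.08
ee_pos: [0.5584, -0.1877, 0.1306]
eef_rot: [3.142, -0.0, 0.02]
force: [1.6, 2.9, -0.0]
grip_width: 0.0007
grip_force: 1.1
```

Now about 9 cm is left; I slow down at the end.

```bash
python3 -m pendant '[[[0,-0.5,0],0],[[0,-0.5,0],0],[[0.1,-0.5,0],0],[[0,-0.5,0],0],[[0,-0.5,0],0],[[0,-0.5,0],0],[[0,-0.5,0],0],[[0,-0.5,0],0],[[0.1,-0.5,0],0],[[0,-0.5,0],0],[[0,-0.5,0],0],[[0,-0.5,0],0],[[0,-0.4,0],0],[[0,-0.4,0],0],[[0,-0.3,0],0],[[0,-0.3,0],0],[[0,-0.2,0],0],[[0,-0.2,0],0],[[0,-0.1,0],0],[[0,0,0],0]]'
python3 -m pendant '[[[0,-0.1,0],0],[[0,-0.1,0],0],[[0,-0.1,0],0],[[0,-0.1,0],0],[[0,-0.1,0],0],[[0,-0.1,0],0]]'
```

```text
time_s: 20.75
ee_pos: [0.5603, -0.2665, 0.1306]
eef_rot: [3.141, -0.0, 0.02]
force: [0.3, 0.5, 0.2]
grip_width: 0.0002
grip_force: 0.0
time_s: 21.25
ee_pos: [0.5604, -0.2723, 0.1306]
eef_rot: [3.142, -0.0, 0.02]
force: [-0.4, 2.4, 1.4]
grip_width: 0.0005
grip_force: 1.0
```

```bash
python3 -m pendant '[[[0,-0.1,0],0],[[0,-0.1,0],0],[[0,-0.1,0],0],[[0,-0.1,0],0]]';python3 -m pendant '[[[0,-0.1,0],0],[[0,-0.1,0],0]]'
```

```text
time_s: 21.58
ee_pos: [0.5604, -0.2763, 0.1306]
eef_rot: [3.142, -0.0, 0.02]
force: [1.0, 2.5, 0.5]
grip_width: 0.0004
grip_force: 1.0
time_s: 21.75
ee_pos: [0.5604, -0.2783, 0.1306]
eef_rot: [-3.142, -0.0, 0.02]
force: [1.7, 8.5, 3.4]
grip_width: 0.0001
grip_force: 5.2
```

```bash
python3 -m pendant '[[[0,-0.1,0],0],[[0,0,0],0]]'; python3 -m pendant '[[[0,0.5,0],0],[[0,1,0],0],[[0,0.5,0],0],[[0,0,3],0],[[0,0,3],0],[[0,0,3],0],[[-3,0,2],0],[[-3,0,0],0],[[-3,0,0],0],[[-3,0,0],0],[[-3,0,0],0],[[-3,0,0],0],[[-3,0,0],0],[[-3,0,0],0],[[0,0,0],0]]'
python3 -c "
from h import *
o=[ctrl.camera(n)['color'][a:a+220,b:b+350,::-1] for n,a,b in(('top',95,150),('side',130,140))]
cv2.imwrite('pics/e1.png',cv2.resize(np.hstack(o),(800,252)))"
```

```text
time_s: 21.92
ee_pos: [0.5605, -0.2783, 0.1306]
eef_rot: [-3.14, 0.0, 0.02]
force: [0.3, 8.4, 4.7]
grip_width: 0.0004
grip_force: 4.7
time_s: 23.17
ee_pos: [0.3172, -0.2587, 0.2407]
eef_rot: [3.141, 0.0, 0.019]
force: [-0.0, 0.7, 0.1]
grip_width: 0.0004
grip_force: 0.0
```

View pics/e1.png

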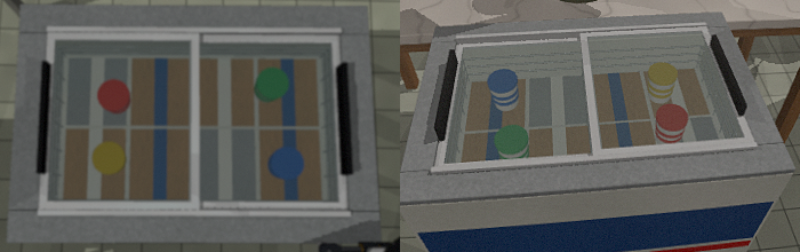

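Both lids are shut (grips at crop (45,117) and (346,118)), the tubs have not moved, and the arm is clear.

```bash
python3 -c "
from station import ctrl
print(ctrl.hand_in())"
```

```text
the job is handed in; nothing more can be done
None
```

The job is done and handed in: I pushed only the right lid fully open, pointed about 3 cm above the middle of the green tub's lid for just over 3 s, and pushed the lid fully shut. The left lid stayed shut, and the last pictures show all four tubs where they were; the largest force I read was about 28 N, at the open end stop.

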